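# Press the scrap-chute collar squarely into the butcher block

### The job

The metal collar has come out of the scrap chute in the round butcher block. Set it in the mouth of the chute and let go, then press it in with the fingertips on its top rim, a little at a time on alternately opposite sides so that it never cocks, until its flange lies flat on the wood all round. Finish with one steady push of about 20 N for half a second on the left of the rim (seen from the robot), then one on the right; do not force it, leave the things around it alone and take the hand away.

Things in the scene. Friction and masses are not known exactly. Their poses are not given: they have to be found in the camera images.
- collar: Loose aluminium ring standing upright on the counter, 43 mm high, 118 mm inside diameter. Origin: centre of underside; z its axis, up; alike all round. Outside, from below: pilot 0-5 mm high, 130 mm diameter; skirt 5-22 mm, 136 mm; flange 22-27 mm, 156 mm; upstand 27-43 mm, 136 mm. 0.16 to 0.24 kg.
- rim (a point): Centre of the collar's top rim, 43 mm above the collar's origin. The rim is the top of the upstand wall: 9 mm thick, mid-wall radius 63.5 mm, 16 mm tall above the flange. To carry the collar, pinch this wall from above, one finger inside the ring and one outside; to press, set shut fingertips on the rim.
- block: Fixed round butcher block, 220 mm diameter, 60 mm high, with a vertical chute of 142 mm diameter through its middle. Origin: centre of underside, z up. Eight upright black sprung rubber ribs line the chute from 1 mm below the top, 133 mm between facing ones, their tops sloped back: the collar's pilot drops between them, the skirt has to be pressed past them.
- hole (a point): Centre of the chute's mouth, level with the block's top; z up, y roughly to the robot's left. Set in the mouth, the collar rests with its origin about 8 mm below this point (flange 14 mm above the wood); home, 22 mm below (flange on the wood, a hard stop). The ribs hold by friction, unevenly: pressing one point of the rim takes about 5 to 18 N and sinks that side while the other stays.
- mug: Blue ceramic mug, 76 mm diameter, 85 mm high, bystander. Origin: centre of its underside.
- mill: Dark wooden pepper mill, 56 mm diameter, 122 mm high, bystander. Origin: centre of its underside.
- jar: Amber glass jar with a steel cap, 68 mm diameter, 90 mm high, bystander. Origin: centre of its underside.

How it is judged:
On the way, in this order (a step that is already met when the one before it is completed fails the run):
1. the collar stands started in the chute's mouth, let go and not yet pressed in (horizontal distance between collar and hole below 0.007 m and z of collar in the frame of hole between -0.013 and -0.003 m and angle between collar's own z axis and vertical below 0.08 rad and contact force between the fingers and collar below 0.2 N), for 0.2 s.
2. with the collar home, a steady push of 14 to 28 N on the left of its rim for 0.4 s (z of collar in the frame of hole below -0.0205 m and angle between collar's own z axis and vertical below 0.02 rad and y of the grasp point in the frame of hole above 0.03 m and contact force between the fingers and collar between 14 and 28 N), for 0.4 s.
3. with the collar home, a steady push of 14 to 28 N on the right of its rim for 0.4 s (z of collar in the frame of hole below -0.0205 m and angle between collar's own z axis and vertical below 0.02 rad and y of the grasp point in the frame of hole below -0.03 m and contact force between the fingers and collar between 14 and 28 N), for 0.4 s.
At the end, for the whole second after the job is handed in: The collar sits in the chute, its origin at least 20.5 mm below the mouth (22 is fully home), within 5 mm of the chute's axis, tilted less than 0.02 rad, at rest (z of collar in the frame of hole below -0.0205 m and horizontal distance between collar and hole below 0.005 m and angle between collar's own z axis and vertical below 0.02 rad and linear speed of collar below 0.02 m/s); the robot touches nothing.
It fails at once if the collar cocks in the chute: tilted more than 0.08 rad (11 mm across its width) with its origin more than 10.5 mm below the mouth (horizontal distance between collar and hole below 0.015 m and z of collar in the frame of hole below -0.0105 m and angle between collar's own z axis and vertical above 0.08 rad).
It fails at once if the collar is forced: the fingers press it with more than 60 N while its origin is more than 11 mm below the mouth (horizontal distance between collar and hole below 0.015 m and z of collar in the frame of hole below -0.011 m and contact force between the fingers and collar above 60 N).
It fails at once if the mug, mill or jar is shifted by more than 20 mm (distance of any of mug, mill, jar from where it was at the start of the episode above 0.02 m).
It also fails if it takes over 72 s, if anything falls off the work surface, if the arm or the gripper's body presses on something with over 40 N, if the wrist force passes 120 N, or if a joint passes its speed limit or range.

### The arm

A 7-joint arm with a two-finger parallel gripper is mounted at the origin on the work surface. World frame = base frame: x ahead of the robot, y to its left, z up, the work surface at z = 0. Lengths are in m, angles in rad, forces in N, time in s.
With the tool pointing down it reaches from about 0.425 to 0.925 m from the base axis. Payload 6.8 kg.
Tool frame: the origin (TCP) lies between the finger pads; the fingertips stand r.tcp_to_tips ahead of it and the grasp point (between the pads) lies 3 mm ahead of it (r.tcp_to_tips is the distance from the TCP to the fingertips, in m); z points along the fingers, y is the line along which they close (so a half turn about z gives the same grasp; the last joint's range is limited). The gripper opens to 85 mm and grips with 20 to 120 N. Pads are 22 mm wide; open, the fingers measure 114 mm over their backs; the gripper's body (76 mm by 85 mm) begins 54 mm behind the grasp point. The pads swing forward as they close: fully open they stand 13 mm farther back than shut.
Start: joints at [1.106, 0.477, 0.022, 1.555, -0.011, 1.109, -0.083], TCP at [0.236, -0.633, 0.217] pointing down, gripper open.
Joint ranges: [-2.96, 2.96], [-0.34, 2.1], [-1.41, 1.46], [0.24, 2.44], [-1.37, 4.51], [0.17, 1.92], [-2.96, 2.96]. Speed limits (rad/s): [2.39, 2.39, 3.14, 3.14, 3.14, 3.14, 3.14].

### API

Orientations are given as a rotation vector (axis times angle).
In Python, from bench import r gives the robot as it stands. The module is installed in compiled form; this text tells all that it offers.
- The arm moves only by the tool step_arm, never from a script. Its argument "moves" is a list of rows, each an object of numbers: "rx", "ry", "rz": the turn, a rotation vector about the tool's x, y, z in degrees; "dx", "dy", "dz": the shift along the tool's x, y, z in mm; "gripper": the opening, from -1 (shut) to 1 (fully open). In form: [{"rx": .., "ry": .., "rz": .., "dx": .., "dy": .., "dz": .., "gripper": ..}, ...]. A call has 1 to 20 rows; each row shifts and turns the commanded pose from where the row before left it, along the tool's axes as they then stand; what a row does not reach is not made up. A row lasts 1/8 s, in which the tool goes at most 62.5 mm and 10.7 degrees, less where a joint would pass 70% of its speed; a pose out of reach is approached as far as the arm can. A call is refused whole if a number of a shift passes 62.5 or a number of a turn 10.7, either way. A call with a gripper value outside its range is refused whole. The fingers move at their own pace and stop on an object; "grip_force" is the grip in N (left out, the last holds). Time passes only in rows, so rows that do not move let the fingers close. It gives the time, the measured TCP pose, the force, the opening and the grip force at its end, in the units of the state.
- r.get_obs(): the state, without advancing time (a new reading comes with each control period).
- r.grab_frame(name): name is "side" or "top"; returns the picture (480x640x3 uint8, blue, green, red); there is no depth.
- r.camera_info(name): a dict with "mtx" (3x3 intrinsics, pixels), "D" ([k1, k2, p1, p2, k3] as OpenCV has them; the pictures are not rectified), "rvec" (rotation vector, rad) and "tvec" (3), from world to camera coordinates, as OpenCV has them. Camera axes: x right, y down, z forward; pixel columns grow to the right and rows downward; lengths in m; the calibration is good to about 2 mm. A picture is of the moment at which its call begins. camera_info takes no time and is no camera call.
- r.hand_in(): hands the job in; it is judged then, once.
The state is a dict: "clock": time; "joints": joint angles; "qvel": joint speeds; "tau": joint torques, N m; "tcp_pos": TCP position; "orientation": TCP orientation; "contact_force": force on the tool from outside, world axes, zero at the start; "moment": the same for the moment, N m; "grip_width": finger opening in m; "gripper_force": force on a finger pad.
Only numpy, scipy, OpenCV 4.12 (cv2) and the standard library are available. Lean on these libraries where they do the work, as an engineer would, in place of code of your own. Each camera call takes 0.05 s, during which the arm holds its last target. There are 200 camera calls.

## Working session

There is one attempt and no reset: what is moved stays moved. The work goes in short steps, Python scripts to look and compute and a tool call to move; the robot and the scene stay as the last step left them, time stands still between calls to the robot, and variables do not carry over. Pictures are saved under pics/ and viewed, at most 10 in all, crops included, and the job is handed in when it is done.

Besides the shell and the picture viewer there is one more tool, called after ">>>" as name(argument=value, ...) on one line, values as JSON. step_arm: Moves the arm, as the interface text tells. Its arguments: {"type":"object","properties":{"moves":{"type":"array","items":{"type":"object","properties":{"rx":{"type":"number"},"ry":{"type":"number"},"rz":{"type":"number"},"dx":{"type":"number"},"dy":{"type":"number"},"dz":{"type":"number"},"gripper":{"type":"number"}}}},"grip_force":{"type":"number"}},"required":["moves"]}

```bash
mkdir -p pics
python3 - <<'E'
from bench import r
import cv2
for n in("top","side"):
    cv2.imwrite(f"pics/{n}0.png",r.grab_frame(n)); c=r.camera_info(n); print(n,c)
print(r.get_obs(), r.tcp_to_tips)
E
```

```text
top {'mtx': array([[458.66048066,   0.        , 311.14648656],
       [  0.        , 458.66048066, 241.3809176 ],
       [  0.        ,   0.        ,   1.        ]]), 'D': array([0.01385261, 0.        , 0.        , 0.        , 0.        ]), 'rvec': array([ 2.16154916, -2.12219603,  0.12007501]), 'tvec': array([-0.01676451,  0.62811085,  0.74941271])}
side {'mtx': array([[491.36231419,   0.        , 315.44947821],
       [  0.        , 491.36231419, 234.70637379],
       [  0.        ,   0.        ,   1.        ]]), 'D': array([0.03535622, 0.        , 0.        , 0.        , 0.        ]), 'rvec': array([ 2.26540209, -0.30298271,  0.10822919]), 'tvec': array([-0.59844814,  0.17638603,  0.68535014])}
{'clock': 0.1, 'joints': array([ 1.10590209,  0.47771501,  0.02235857,  1.55635378, -0.01152264,
        1.10931337, -0.08310479]), 'qvel': array([-0.00204603, -0.00063096, -0.00086172, -0.00252251, -0.00023   ,
        0.000121  ,  0.00049497]), 'tau': array([ 4.51326807e-03, -5.97756100e+01,  1.61372043e+00, -2.81953025e+01,
        1.28511968e-02,  5.02265728e-03,  2.94659742e-05]), 'tcp_pos': array([ 0.23554655, -0.63196722,  0.21642439]), 'orientation': array([-3.09014935e+00, -5.57182968e-01,  6.28689359e-04]), 'contact_force': array([ 0.916904  , -0.64074241, -0.90535611]), 'moment': array([ 0.02271754, -0.00702009, -0.03971175]), 'gripper_force': 0.0, 'grip_width': 0.08567652092123516} 0.022
```

View pics/top0.png

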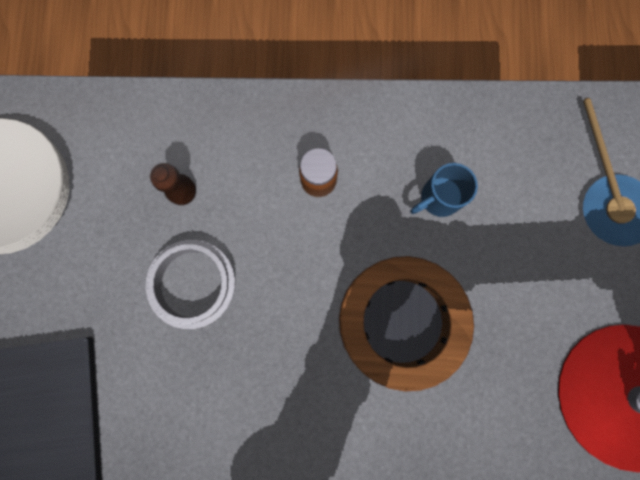

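View pics/side0.png

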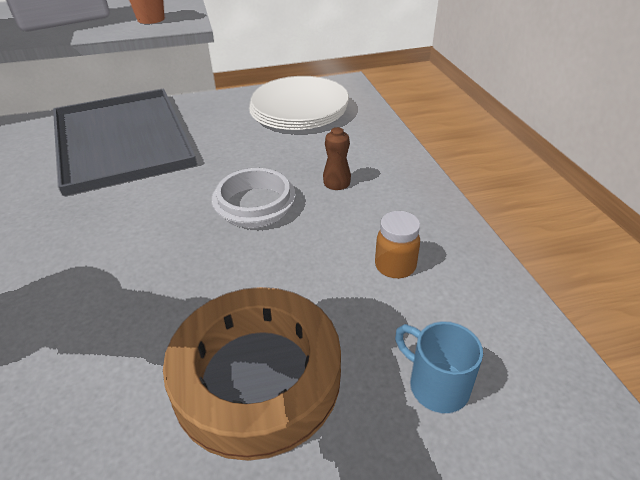

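The top view shows the collar at about (190,284), the chute at (407,323), the mill at (175,185), the jar at (319,172) and the mug at (450,190). The side view agrees with this layout. Next I'll fit model circles to the edges.

```bash
cat > h.py <<'E'
from bench import r
import cv2, numpy as np
from scipy.ndimage import map_coordinates
from scipy.optimize import minimize
A=np.linspace(0,2*np.pi,180,endpoint=False)
def proj(n,P):
    c=r.camera_info(n); return cv2.projectPoints(np.float64(P),c["rvec"],c["tvec"],c["mtx"],c["D"])[0][:,0]
def ray(n,uv,z):
    c=r.camera_info(n); p=cv2.undistortPoints(np.float64([[uv]]),c["mtx"],c["D"])[0,0]
    R=cv2.Rodrigues(c["rvec"])[0]; o=-R.T@c["tvec"]; d=R.T@[p[0],p[1],1]; return (o+d*(z-o[2])/d[2])[:2]
def grad(img):
    g=cv2.GaussianBlur(img,(0,0),1.0).astype(float)
    return np.sqrt(sum(cv2.Sobel(g,-1,*d)**2 for d in((1,0),(0,1))).sum(2))
# circles: (radius, height above origin of the body)
COL=[(.059,.043),(.068,.043),(.078,.027)]; BLK=[(.110,.06),(.071,.06)]
def score(p,gs,circ,z0):
    s=0
    for n,g in gs.items():
        for R,h in circ:
            uv=proj(n,np.c_[p[0]+R*np.cos(A),p[1]+R*np.sin(A),0*A+z0+h])
            s+=np.minimum(map_coordinates(g,[uv[:,1],uv[:,0]],order=1),150).mean()
    return s
def fit(gs,circ,p0,z0=0.,span=.012):
    v=np.arange(-span,span+1e-9,.002)
    b=max(((score((p0[0]+a,p0[1]+c),gs,circ,z0),p0[0]+a,p0[1]+c) for a in v for c in v))
    m=minimize(lambda q:-score(q,gs,circ,z0),b[1:],method="Nelder-Mead",options=dict(initial_simplex=np.array(b[1:])+[[0,0],[.001,0],[0,.001]],xatol=5e-5))
    return m.x.round(4),round(-m.fun)
E
python3 - <<'E'
from h import *
G={n:grad(cv2.imread(f"pics/{n}0.png")) for n in("top","side")}
for nm,C,uv,z in(("col",COL,(191,284),.035),("blk",BLK,(407,323),.06)):
    p=ray("top",uv,z); print(nm,p)
    for k in("top","side",None): print(k,fit(G if k is None else {k:G[k]},C,p))
for nm,uv in(("mill",(164,177)),("jar",(319,164)),("mug",(453,186))): print(nm,ray("top",uv,.1 if nm!="mug" else .085))
E
```

```text
col [0.55148607 0.20094064]
top (array([0.5525, 0.2072]), 401)
side (array([0.5532, 0.2072]), 416)
None (array([0.553 , 0.2072]), 816)
blk [ 0.49370875 -0.16529083]
top (array([ 0.4953, -0.1639]), 241)Traceback (most recent call last):
  File "<stdin>", line 5, in <module>
  File "h.py", line 25, in fit
    b=max(((score((p0[0]+a,p0[1]+c),gs,circ,z0),p0[0]+a,p0[1]+c) for a in v for c in v))
  File "h.py", line 25, in <genexpr>
    b=max(((score((p0[0]+a,p0[1]+c),gs,circ,z0),p0[0]+a,p0[1]+c) for a in v for c in v))
            ~~~~~^^^^^^^^^^^^^^^^^^^^^^^^^^^^^^
  File "h.py", line 20, in score
    uv=proj(n,np.c_[p[0]+R*np.cos(A),p[1]+R*np.sin(A),0*A+z0+h])
  File "h.py", line 7, in proj
    c=r.camera_info(n); return cv2.projectPoints(np.float64(P),c["rvec"],c["tvec"],c["mtx"],c["D"])[0][:,0]
ValueError: time passes only in moves, steps and waits
```

```bash
sed -i 's/^A=np/CI={n:r.camera_info(n) for n in("top","side")}\nA=np/; s/c=r.camera_info(n)/c=CI[n]/' h.py
python3 - <<'E'
from h import *
G={n:grad(cv2.imread(f"pics/{n}0.png")) for n in("top","side")}
for k in("top","side",None): print(k,fit(G if k is None else {k:G[k]},BLK,(.495,-.164)))
for nm,uv in(("mill",(164,177)),("jar",(319,164)),("mug",(453,186))): print(nm,ray("top",uv,.1 if nm!="mug" else .085))
o=r.get_obs(); print(cv2.Rodrigues(o["orientation"])[0].round(3))
E
```

```text
top (array([ 0.4953, -0.1639]), 241)
side (array([ 0.4962, -0.1651]), 237)
None (array([ 0.4959, -0.1646]), 471)
mill [0.72273524 0.23640073]
jar [ 0.74826347 -0.01688088]
mug [ 0.71836838 -0.23769396]
[[ 0.937  0.349 -0.001]
 [ 0.349 -0.937  0.002]
 [-0.    -0.002 -1.   ]]
```

>>> step_arm(moves=[{"rz":10.2},{"rz":10.2},{"dx":22.7,"dy":-55.4,"gripper":1},{"dx":22.7,"dy":-55.4},{"dx":22.7,"dy":-55.4},{"dx":22.7,"dy":-55.4},{"dx":22.7,"dy":-55.4},{"dx":22.7,"dy":-55.4},{"dx":22.7,"dy":-55.4},{"dx":22.7,"dy":-55.4},{"dx":22.7,"dy":-55.4},{"dx":22.7,"dy":-55.4},{"dx":22.7,"dy":-55.4},{"dx":22.7,"dy":-55.4},{"dx":22.7,"dy":-55.4},{"dx":22.7,"dy":-55.4},{},{}], grip_force=60)

```text
invalid input at $.moves[0]: expected keys rx, ry, rz, dx, dy, dz, gripper
```

All keys are required in every row.

>>> step_arm(moves=[{"rx":0,"ry":0,"rz":10.2,"dx":0,"dy":0,"dz":0,"gripper":1},{"rx":0,"ry":0,"rz":10.2,"dx":0,"dy":0,"dz":0,"gripper":1},{"rx":0,"ry":0,"rz":0,"dx":22.7,"dy":-55.4,"dz":0,"gripper":1},{"rx":0,"ry":0,"rz":0,"dx":22.7,"dy":-55.4,"dz":0,"gripper":1},{"rx":0,"ry":0,"rz":0,"dx":22.7,"dy":-55.4,"dz":0,"gripper":1},{"rx":0,"ry":0,"rz":0,"dx":22.7,"dy":-55.4,"dz":0,"gripper":1},{"rx":0,"ry":0,"rz":0,"dx":22.7,"dy":-55.4,"dz":0,"gripper":1},{"rx":0,"ry":0,"rz":0,"dx":22.7,"dy":-55.4,"dz":0,"gripper":1},{"rx":0,"ry":0,"rz":0,"dx":22.7,"dy":-55.4,"dz":0,"gripper":1},{"rx":0,"ry":0,"rz":0,"dx":22.7,"dy":-55.4,"dz":0,"gripper":1},{"rx":0,"ry":0,"rz":0,"dx":22.7,"dy":-55.4,"dz":0,"gripper":1},{"rx":0,"ry":0,"rz":0,"dx":22.7,"dy":-55.4,"dz":0,"gripper":1},{"rx":0,"ry":0,"rz":0,"dx":22.7,"dy":-55.4,"dz":0,"gripper":1},{"rx":0,"ry":0,"rz":0,"dx":22.7,"dy":-55.4,"dz":0,"gripper":1},{"rx":0,"ry":0,"rz":0,"dx":22.7,"dy":-55.4,"dz":0,"gripper":1},{"rx":0,"ry":0,"rz":0,"dx":22.7,"dy":-55.4,"dz":0,"gripper":1},{"rx":0,"ry":0,"rz":0,"dx":0,"dy":0,"dz":0,"gripper":1},{"rx":0,"ry":0,"rz":0,"dx":0,"dy":0,"dz":0,"gripper":1}], grip_force=60)

```text
clock: 2.35
tcp_pos: [0.5525, 0.1427, 0.2166]
orientation: [3.141, 0.001, -0.002]
contact_force: [0.0, -0.0, -0.3]
grip_width: 0.0856
gripper_force: 0.0
```

>>> step_arm(moves=[{"rx":0,"ry":0,"rz":0,"dx":0.5,"dy":-1,"dz":55,"gripper":0.4},{"rx":0,"ry":0,"rz":0,"dx":0,"dy":0,"dz":55,"gripper":0.4},{"rx":0,"ry":0,"rz":0,"dx":0,"dy":0,"dz":30,"gripper":0.4},{"rx":0,"ry":0,"rz":0,"dx":0,"dy":0,"dz":15,"gripper":0.4},{"rx":0,"ry":0,"rz":0,"dx":0,"dy":0,"dz":9,"gripper":0.4},{"rx":0,"ry":0,"rz":0,"dx":0,"dy":0,"dz":0,"gripper":0},{"rx":0,"ry":0,"rz":0,"dx":0,"dy":0,"dz":0,"gripper":-0.4},{"rx":0,"ry":0,"rz":0,"dx":0,"dy":0,"dz":0,"gripper":-0.6},{"rx":0,"ry":0,"rz":0,"dx":0,"dy":0,"dz":0,"gripper":-1},{"rx":0,"ry":0,"rz":0,"dx":0,"dy":0,"dz":0,"gripper":-1},{"rx":0,"ry":0,"rz":0,"dx":0,"dy":0,"dz":0,"gripper":-1},{"rx":0,"ry":0,"rz":0,"dx":0,"dy":0,"dz":0,"gripper":-1}], grip_force=60)

```text
clock: 3.85
tcp_pos: [0.5535, 0.1443, 0.0533]
orientation: [3.142, 0.001, -0.0]
contact_force: [-0.2, 0.4, 0.2]
grip_width: 0.0001
gripper_force: 0.0
```

Run:
```python
from h import *
s=r.grab_frame("side"); t=r.grab_frame("top")
cv2.imwrite("pics/s1.png",np.hstack([cv2.resize(s[120:300,150:370],None,fx=1.8,fy=1.8),cv2.resize(t[200:380,100:320],None,fx=1.8,fy=1.8)]))
print(r.get_obs()["grip_width"],r.get_obs()["tcp_pos"])
```

```text
-0.00023578240740896618 [0.55350599 0.14431054 0.05326558]
```

View pics/s1.png

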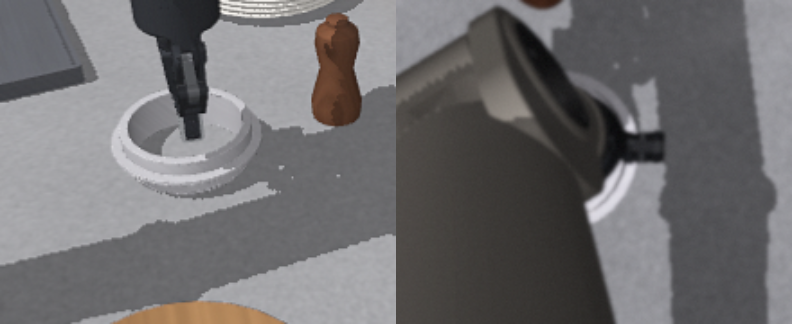

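Run:
```python
from h import *
t=[.5535,.1443]
for n,o,k in(("side",(150,120),0),("top",(100,200),396)):
    P=[t+[.053],t+[.0313],t+[.043],[.553,.2072,.043],[.553,.2072-.0635,.043],[.553,.1292,.027]]
    print(n,((proj(n,P)-o)*1.8+[k,0]).round())
G={"side":grad(r.grab_frame("side"))}; print(fit(G,COL,(.553,.2072),span=.03))
```

```text
side [[194. 150.]
 [196. 167.]
 [195. 158.]
 [184. 122.]
 [194. 158.]
 [198. 180.]]
top [[615. 149.]
 [620. 150.]
 [617. 150.]
 [551. 149.]
 [618. 150.]
 [636. 151.]]
(array([0.5532, 0.2065]), 384)
```

Run:
```python
from h import *
s=r.grab_frame("side")
cv2.imwrite("pics/s2.png",cv2.resize(s[130:240,190:310],None,fx=5,fy=5,interpolation=cv2.INTER_CUBIC))
```

```text
(no output)
```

View pics/s2.png

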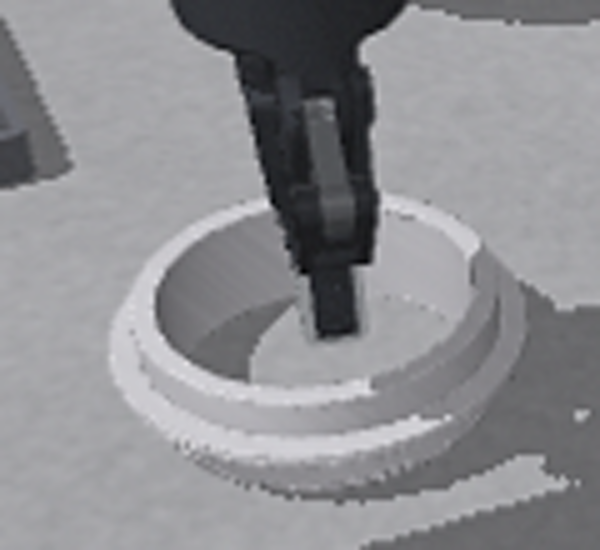

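Run:
```python
from h import *
for z in(.02,.031,.05,.065): print(z,"side tip",ray("side",(257,197.6),z).round(3))
for z in(.05,.1,.15): print(z,"top knuckle L/R edges",ray("top",(222,281),z).round(3),ray("top",(247,281),z).round(3))
o=r.get_obs();print(o["joints"].round(3))
print(proj("side",[[.5535,.1443,z] for z in(.05,.1,.15)]).round())
```

```text
0.02 side tip [0.56  0.206]
0.031 side tip [0.558 0.191]
0.05 side tip [0.556 0.165]
0.065 side tip [0.554 0.144]
0.05 top knuckle L/R edges [0.557 0.144] [0.558 0.102]
0.1 top knuckle L/R edges [0.555 0.133] [0.556 0.094]
0.15 top knuckle L/R edges [0.553 0.123] [0.553 0.086]
[-0.106  0.539 -0.334  1.916  0.255  0.728 -2.157]
[[258. 205.]
 [255. 181.]
 [251. 155.]]
```

The fingers shut without contacting the wall. In the side view the tip is at about (257,198), which matches a tip height of about 0.065 at y=0.144, so they are above the rim. I'll feel for the rim gently.

>>> step_arm(moves=[{"rx":0,"ry":0,"rz":0,"dx":0,"dy":0,"dz":3,"gripper":-1},{"rx":0,"ry":0,"rz":0,"dx":0,"dy":0,"dz":0,"gripper":-1}])

```text
clock: 4.3
tcp_pos: [0.5533, 0.1442, 0.05]
orientation: [3.141, 0.001, -0.001]
contact_force: [-0.3, 0.4, -0.9]
grip_width: -0.0
gripper_force: 0.0
```

>>> step_arm(moves=[{"rx":0,"ry":0,"rz":0,"dx":0,"dy":0,"dz":3,"gripper":-1},{"rx":0,"ry":0,"rz":0,"dx":0,"dy":0,"dz":3,"gripper":-1},{"rx":0,"ry":0,"rz":0,"dx":0,"dy":0,"dz":0,"gripper":-1}])

```text
clock: 4.68
tcp_pos: [0.5532, 0.1442, 0.0439]
orientation: [3.141, 0.001, -0.001]
contact_force: [-0.1, -0.2, 0.0]
grip_width: -0.0
gripper_force: 0.0
```

Run:
```python
from h import *
s=r.grab_frame("side")
cv2.imwrite("pics/s3.png",cv2.resize(s[130:240,190:310],None,fx=5,fy=5,interpolation=cv2.INTER_CUBIC))
print(r.get_obs()["contact_force"])
```

```text
[-0.75695993  0.62261846  1.14889631]
```

View pics/s3.png

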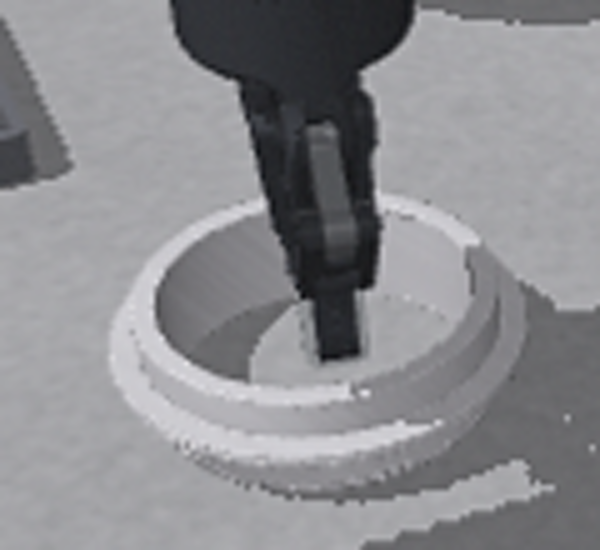

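The tip moved to about row 360 in the crop, against the rim at about 388, so it is still 11 mm above the rim. The actual offset differs from the stated one, so I'll find it by touch.

>>> step_arm(moves=[{"rx":0,"ry":0,"rz":0,"dx":0,"dy":0,"dz":4,"gripper":-1},{"rx":0,"ry":0,"rz":0,"dx":0,"dy":0,"dz":4,"gripper":-1},{"rx":0,"ry":0,"rz":0,"dx":0,"dy":0,"dz":1,"gripper":-1},{"rx":0,"ry":0,"rz":0,"dx":0,"dy":0,"dz":0,"gripper":-1}])

```text
clock: 5.22
tcp_pos: [0.5534, 0.1443, 0.0352]
orientation: [3.142, 0.001, -0.0]
contact_force: [0.7, -0.5, 1.1]
grip_width: 0.0001
gripper_force: 0.0
```

>>> step_arm(moves=[{"rx":0,"ry":0,"rz":0,"dx":0,"dy":0,"dz":1,"gripper":-1},{"rx":0,"ry":0,"rz":0,"dx":0,"dy":0,"dz":1,"gripper":-1},{"rx":0,"ry":0,"rz":0,"dx":0,"dy":0,"dz":0,"gripper":-1}])

```text
clock: 5.6
tcp_pos: [0.5535, 0.1443, 0.0333]
orientation: [3.142, 0.001, -0.0]
contact_force: [-0.1, 0.5, 0.0]
grip_width: -0.0003
gripper_force: 0.0
```

>>> step_arm(moves=[{"rx":0,"ry":0,"rz":0,"dx":0,"dy":0,"dz":1,"gripper":-1},{"rx":0,"ry":0,"rz":0,"dx":0,"dy":0,"dz":1,"gripper":-1},{"rx":0,"ry":0,"rz":0,"dx":0,"dy":0,"dz":0,"gripper":-1}])

```text
clock: 5.98
tcp_pos: [0.5534, 0.1443, 0.0312]
orientation: [3.142, 0.001, -0.0]
contact_force: [0.3, -0.2, 0.9]
grip_width: 0.0001
gripper_force: 0.0
```

Run:
```python
from h import *
s=r.grab_frame("side")
cv2.imwrite("pics/s4.png",cv2.resize(s[130:240,190:310],None,fx=5,fy=5,interpolation=cv2.INTER_CUBIC))
```

```text
(no output)
```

View pics/s4.png

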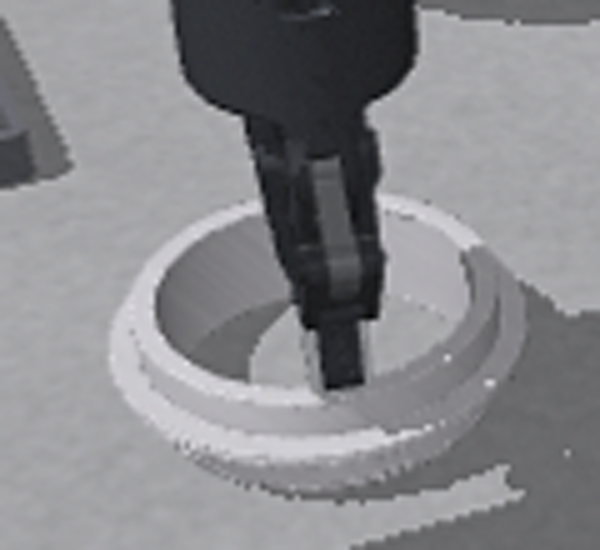

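>>> step_arm(moves=[{"rx":0,"ry":0,"rz":0,"dx":0,"dy":0,"dz":1,"gripper":-1},{"rx":0,"ry":0,"rz":0,"dx":0,"dy":0,"dz":0,"gripper":-1}])

```text
clock: 6.28
tcp_pos: [0.5534, 0.1443, 0.0302]
orientation: [3.142, 0.001, -0.0]
contact_force: [0.1, -0.2, 0.1]
grip_width: -0.0003
gripper_force: 0.0
```

>>> step_arm(moves=[{"rx":0,"ry":0,"rz":0,"dx":0,"dy":0,"dz":1,"gripper":-1},{"rx":0,"ry":0,"rz":0,"dx":0,"dy":0,"dz":0,"gripper":-1}])

```text
clock: 6.52
tcp_pos: [0.5535, 0.1443, 0.0292]
orientation: [3.142, 0.001, -0.0]
contact_force: [-0.4, -0.1, -0.4]
grip_width: 0.0001
gripper_force: 0.0
```

>>> step_arm(moves=[{"rx":0,"ry":0,"rz":0,"dx":0,"dy":0,"dz":1,"gripper":-1},{"rx":0,"ry":0,"rz":0,"dx":0,"dy":0,"dz":1,"gripper":-1},{"rx":0,"ry":0,"rz":0,"dx":0,"dy":0,"dz":0,"gripper":-1}])

```text
clock: 6.9
tcp_pos: [0.5536, 0.1443, 0.029]
orientation: [3.141, 0.001, 0.001]
contact_force: [-5.5, -2.8, 17.1]
grip_width: -0.0002
gripper_force: 8.7
```

Contact comes at a reported TCP z of 0.029, so tip height is the reading plus 14 mm. Stiffness is about 9.5 N/mm. Now I'll back off, open and regrasp lower.

>>> step_arm(moves=[{"rx":0,"ry":0,"rz":0,"dx":0,"dy":0,"dz":-25,"gripper":0.2},{"rx":0,"ry":0,"rz":0,"dx":0,"dy":0,"dz":0,"gripper":0.2},{"rx":0,"ry":0,"rz":0,"dx":0,"dy":0,"dz":0,"gripper":0.2},{"rx":0,"ry":0,"rz":0,"dx":0,"dy":0,"dz":0,"gripper":0.2},{"rx":0,"ry":0,"rz":0,"dx":0,"dy":0,"dz":15,"gripper":0.2},{"rx":0,"ry":0,"rz":0,"dx":0,"dy":0,"dz":12,"gripper":0.2},{"rx":0,"ry":0,"rz":0,"dx":0,"dy":0,"dz":9,"gripper":0.2},{"rx":0,"ry":0,"rz":0,"dx":0,"dy":0,"dz":0,"gripper":0.2}])

```text
clock: 7.9
tcp_pos: [0.5527, 0.1441, 0.0151]
orientation: [3.141, 0.001, -0.003]
contact_force: [0.2, -1.4, -0.1]
grip_width: 0.0513
gripper_force: 0.0
```

>>> step_arm(moves=[{"rx":0,"ry":0,"rz":0,"dx":0,"dy":0,"dz":-1,"gripper":-0.4},{"rx":0,"ry":0,"rz":0,"dx":0,"dy":0,"dz":0,"gripper":-0.6},{"rx":0,"ry":0,"rz":0,"dx":0,"dy":0,"dz":0,"gripper":-0.8},{"rx":0,"ry":0,"rz":0,"dx":0,"dy":0,"dz":0,"gripper":-1},{"rx":0,"ry":0,"rz":0,"dx":0,"dy":0,"dz":0,"gripper":-1},{"rx":0,"ry":0,"rz":0,"dx":0,"dy":0,"dz":0,"gripper":-1}], grip_force=70)

```text
clock: 8.65
tcp_pos: [0.5539, 0.1443, 0.018]
orientation: [3.142, 0.001, 0.001]
contact_force: [-0.8, -1.3, 6.0]
grip_width: 0.0072
gripper_force: 68.1
```

>>> step_arm(moves=[{"rx":0,"ry":0,"rz":0,"dx":0,"dy":0,"dz":-3,"gripper":-1},{"rx":0,"ry":0,"rz":0,"dx":0,"dy":0,"dz":-7,"gripper":-1},{"rx":0,"ry":0,"rz":0,"dx":0,"dy":0,"dz":-15,"gripper":-1},{"rx":0,"ry":0,"rz":0,"dx":0,"dy":0,"dz":-25,"gripper":-1},{"rx":0,"ry":0,"rz":0,"dx":0,"dy":0,"dz":-25,"gripper":-1},{"rx":0,"ry":0,"rz":0,"dx":0,"dy":0,"dz":-25,"gripper":-1},{"rx":0,"ry":0,"rz":0,"dx":-2.5,"dy":16.7,"dz":0,"gripper":-1},{"rx":0,"ry":0,"rz":0,"dx":-5,"dy":30,"dz":0,"gripper":-1},{"rx":0,"ry":0,"rz":0,"dx":-5,"dy":35,"dz":0,"gripper":-1},{"rx":0,"ry":0,"rz":0,"dx":-5,"dy":35,"dz":0,"gripper":-1},{"rx":0,"ry":0,"rz":0,"dx":-5,"dy":35,"dz":0,"gripper":-1},{"rx":0,"ry":0,"rz":0,"dx":-5,"dy":35,"dz":0,"gripper":-1},{"rx":0,"ry":0,"rz":0,"dx":-5,"dy":35,"dz":0,"gripper":-1},{"rx":0,"ry":0,"rz":0,"dx":-5,"dy":35,"dz":0,"gripper":-1},{"rx":0,"ry":0,"rz":0,"dx":-5,"dy":35,"dz":0,"gripper":-1},{"rx":0,"ry":0,"rz":0,"dx":-5,"dy":35,"dz":0,"gripper":-1},{"rx":0,"ry":0,"rz":0,"dx":-5,"dy":30,"dz":0,"gripper":-1},{"rx":0,"ry":0,"rz":0,"dx":-5,"dy":15,"dz":0,"gripper":-1},{"rx":0,"ry":0,"rz":0,"dx":0,"dy":0,"dz":0,"gripper":-1},{"rx":0,"ry":0,"rz":0,"dx":0,"dy":0,"dz":0,"gripper":-1}])

```text
clock: 11.15
tcp_pos: [0.4964, -0.2259, 0.1171]
orientation: [-3.141, -0.004, 0.0]
contact_force: [-0.1, -0.3, -2.4]
grip_width: 0.0068
gripper_force: 68.0
```

Run:
```python
from h import *
s=r.grab_frame("side"); t=r.grab_frame("top"); cv2.imwrite("pics/t5raw.png",t); cv2.imwrite("pics/s5raw.png",s)
cv2.imwrite("pics/s5.png",np.hstack([cv2.resize(s[200:460,110:400],None,fx=1.37,fy=1.37),cv2.resize(t[210:470,260:550],None,fx=1.37,fy=1.37)]))
for z in(.08,.09,.1): print(z,[fit({k:grad(g)},COL,(.496,-.1645),z) for k,g in(("side",s),("top",t))])
print(r.get_obs())
```

```text
0.08 [(array([ 0.4949, -0.148 ]), 244), (array([ 0.4958, -0.1666]), 357)]
0.09 [(array([ 0.4965, -0.1561]), 298), (array([ 0.4958, -0.1654]), 358)]
0.1 [(array([ 0.4953, -0.1639]), 302), (array([ 0.4938, -0.1644]), 362)]
{'clock': 11.25, 'joints': array([ 0.5341858 ,  0.40209819, -0.27466855,  1.94324539,  0.14548063,
        0.81510451, -1.38733207]), 'qvel': array([-0.00123168, -0.00076895,  0.00599972, -0.00458891,  0.00108397,
        0.00203944,  0.00223514]), 'tau': array([ 3.89303332e-01, -5.00960648e+01, -1.97757103e+00, -2.32926697e+01,
       -7.59800663e-02,  3.21814511e-02, -4.52880558e-03]), 'tcp_pos': array([ 0.49671237, -0.22581592,  0.1172894 ]), 'orientation': array([-3.14097924e+00, -4.94109880e-03, -3.15529163e-04]), 'contact_force': array([ 0.64229657,  0.54104148, -2.63469541]), 'moment': array([-0.12917046, -0.00551019, -0.01003184]), 'gripper_force': 68.0080555305176, 'grip_width': 0.006872410902995399}
```

View pics/s5.png

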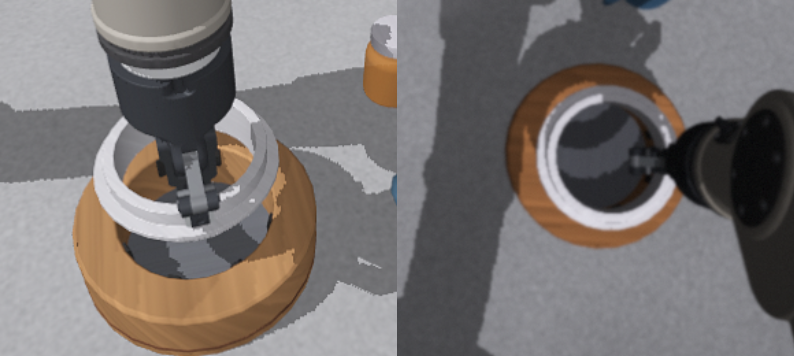

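The collar hangs over the chute and looks nearly level. Before lowering, I'll fit its tilt.

```bash
cat >> h.py <<'E'
from scipy.spatial.transform import Rotation as Rot
def score6(q,gs,circ):
    M=Rot.from_rotvec([q[3],q[4],0]); s=0
    for n,g in gs.items():
        for R,h in circ:
            uv=proj(n,M.apply(np.c_[R*np.cos(A),R*np.sin(A),0*A+h])+q[:3])
            s+=np.minimum(map_coordinates(g,[uv[:,1],uv[:,0]],order=1),150).mean()
    return s
def fit6(gs,circ,q0):
    best=None; q=np.array(q0,float)
    for sp in(3e-3,2e-3,1e-3):
        S=np.vstack([q,q+np.diag([sp,sp,sp,10*sp,10*sp])])
        m=minimize(lambda v:-score6(v,gs,circ),q,method="Nelder-Mead",options=dict(initial_simplex=S,xatol=3e-5,maxiter=400)); q=m.x
    return q.round(4),round(-m.fun)
E
python3 - <<'E'
from h import *
G={"side":grad(cv2.imread("pics/s5raw.png")),"top":grad(cv2.imread("pics/t5raw.png"))}
for z in(.094,.1): print(fit6(G,COL,(.495,-.164,z,0,0)))
E
```

```text
(array([ 0.4953, -0.162 ,  0.0968, -0.0173,  0.0052]), 661)
(array([ 0.4944, -0.165 ,  0.1009, -0.0108,  0.0216]), 666)
```

>>> step_arm(moves=[{"rx":0,"ry":0,"rz":0,"dx":1,"dy":0,"dz":15,"gripper":-1},{"rx":0,"ry":0,"rz":0,"dx":0,"dy":0,"dz":14,"gripper":-1},{"rx":0,"ry":0,"rz":0,"dx":0,"dy":0,"dz":7,"gripper":-1},{"rx":0,"ry":0,"rz":0,"dx":0,"dy":0,"dz":3,"gripper":-1},{"rx":0,"ry":0,"rz":0,"dx":0,"dy":0,"dz":2,"gripper":-1},{"rx":0,"ry":0,"rz":0,"dx":0,"dy":0,"dz":0,"gripper":-1}])

```text
clock: 12.0
tcp_pos: [0.4974, -0.2275, 0.0765]
orientation: [3.141, 0.001, 0.001]
contact_force: [-0.1, -0.0, -2.7]
grip_width: 0.0072
gripper_force: 68.0
```

>>> step_arm(moves=[{"rx":0,"ry":0,"rz":0,"dx":0,"dy":0,"dz":2,"gripper":-1},{"rx":0,"ry":0,"rz":0,"dx":0,"dy":0,"dz":2,"gripper":-1},{"rx":0,"ry":0,"rz":0,"dx":0,"dy":0,"dz":1,"gripper":-1},{"rx":0,"ry":0,"rz":0,"dx":0,"dy":0,"dz":0,"gripper":-1}])

```text
clock: 12.5
tcp_pos: [0.4971, -0.2275, 0.0713]
orientation: [3.141, 0.001, -0.0]
contact_force: [-1.3, -0.8, -0.7]
grip_width: 0.0072
gripper_force: 68.0
```

>>> step_arm(moves=[{"rx":0,"ry":0,"rz":0,"dx":0,"dy":0,"dz":0.8,"gripper":-1},{"rx":0,"ry":0,"rz":0,"dx":0,"dy":0,"dz":0,"gripper":-1}])

```text
clock: 12.75
tcp_pos: [0.4972, -0.2277, 0.0707]
orientation: [3.141, 0.001, -0.0]
contact_force: [-1.4, -1.0, 0.7]
grip_width: 0.0068
gripper_force: 68.3
```

Run:
```python
from h import *
s=r.grab_frame("side"); t=r.grab_frame("top")
for k,g in(("side",s),("top",t)): print(k,fit({k:grad(g)},COL,(.496,-.1645),.052))
G={"side":grad(s),"top":grad(t)}
print(fit6(G,COL,(.496,-.1645,.052,0,0)))
```

```text
side (array([ 0.4961, -0.1636]), 343)
top (array([ 0.4944, -0.1666]), 364)
(array([ 0.4951, -0.1621,  0.0517,  0.0211,  0.0149]), 706)
```

>>> step_arm(moves=[{"rx":0,"ry":0,"rz":0,"dx":0,"dy":0,"dz":0,"gripper":-0.7},{"rx":0,"ry":0,"rz":0,"dx":0,"dy":0,"dz":0,"gripper":-0.4},{"rx":0,"ry":0,"rz":0,"dx":0,"dy":0,"dz":0,"gripper":-0.4},{"rx":0,"ry":0,"rz":0,"dx":0,"dy":0,"dz":0,"gripper":-0.4},{"rx":0,"ry":0,"rz":0,"dx":0,"dy":0,"dz":-10,"gripper":-0.4},{"rx":0,"ry":0,"rz":0,"dx":0,"dy":0,"dz":-25,"gripper":-0.4},{"rx":0,"ry":0,"rz":0,"dx":0,"dy":0,"dz":-25,"gripper":-1},{"rx":0,"ry":0,"rz":0,"dx":0,"dy":0,"dz":0,"gripper":-1},{"rx":0,"ry":0,"rz":0,"dx":0,"dy":0,"dz":0,"gripper":-1},{"rx":0,"ry":0,"rz":0,"dx":0,"dy":0,"dz":0,"gripper":-1}])

```text
clock: 14.1
tcp_pos: [0.4966, -0.2272, 0.1297]
orientation: [-3.141, -0.001, 0.002]
contact_force: [-0.0, 0.1, 0.4]
grip_width: -0.0006
gripper_force: 0.0
```

Run:
```python
from h import *
s=r.grab_frame("side"); t=r.grab_frame("top")
for k,g in(("side",s),("top",t)): print(k,fit({k:grad(g)},COL,(.496,-.1645),.052))
G={"side":grad(s),"top":grad(t)}
print(fit6(G,COL,(.496,-.1645,.052,0,0)))
cv2.imwrite("pics/s6.png",np.hstack([cv2.resize(s[200:460,110:400],None,fx=1.37,fy=1.37),cv2.resize(t[210:470,260:550],None,fx=1.37,fy=1.37)]))
```

```text
side (array([ 0.4948, -0.1635]), 375)
top (array([ 0.4928, -0.1661]), 395)
(array([ 0.4949, -0.1666,  0.0553, -0.0148, -0.0195]), 765)
```

View pics/s6.png

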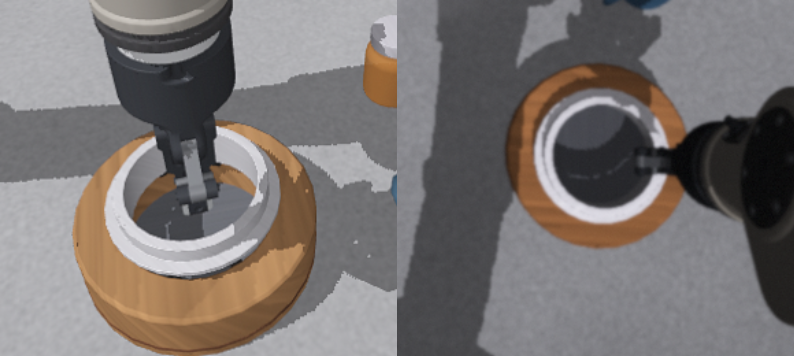

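Released: the collar stands level in the mouth with its flange above the wood, rim centre at about (600,157) in the right-hand crop. I'll start pressing on the right side.

>>> step_arm(moves=[{"rx":0,"ry":0,"rz":0,"dx":-1.5,"dy":0.5,"dz":25,"gripper":-1},{"rx":0,"ry":0,"rz":0,"dx":0,"dy":0,"dz":19,"gripper":-1},{"rx":0,"ry":0,"rz":0,"dx":0,"dy":0,"dz":3,"gripper":-1},{"rx":0,"ry":0,"rz":0,"dx":0,"dy":0,"dz":2,"gripper":-1},{"rx":0,"ry":0,"rz":0,"dx":0,"dy":0,"dz":1,"gripper":-1},{"rx":0,"ry":0,"rz":0,"dx":0,"dy":0,"dz":0,"gripper":-1}])

```text
clock: 14.95
tcp_pos: [0.4962, -0.2281, 0.081]
orientation: [3.141, 0.001, 0.002]
contact_force: [-0.6, -0.5, -0.5]
grip_width: 0.0002
gripper_force: 0.2
```

>>> step_arm(moves=[{"rx":0,"ry":0,"rz":0,"dx":0,"dy":0,"dz":1,"gripper":-1},{"rx":0,"ry":0,"rz":0,"dx":0,"dy":0,"dz":1,"gripper":-1},{"rx":0,"ry":0,"rz":0,"dx":0,"dy":0,"dz":1,"gripper":-1},{"rx":0,"ry":0,"rz":0,"dx":0,"dy":0,"dz":0,"gripper":-1}])

```text
clock: 15.45
tcp_pos: [0.4962, -0.2285, 0.0778]
orientation: [3.141, 0.0, 0.001]
contact_force: [-0.0, -3.4, 3.0]
grip_width: -0.0001
gripper_force: 1.9
```

>>> step_arm(moves=[{"rx":0,"ry":0,"rz":0,"dx":0,"dy":0,"dz":-17,"gripper":-1},{"rx":0,"ry":0,"rz":0,"dx":0,"dy":-42,"dz":0,"gripper":-1},{"rx":0,"ry":0,"rz":0,"dx":0,"dy":-43,"dz":0,"gripper":-1},{"rx":0,"ry":0,"rz":0,"dx":0,"dy":-42,"dz":0,"gripper":-1},{"rx":0,"ry":0,"rz":0,"dx":0,"dy":0,"dz":10,"gripper":-1},{"rx":0,"ry":0,"rz":0,"dx":0,"dy":0,"dz":2,"gripper":-1},{"rx":0,"ry":0,"rz":0,"dx":0,"dy":0,"dz":2,"gripper":-1},{"rx":0,"ry":0,"rz":0,"dx":0,"dy":0,"dz":0,"gripper":-1}])

```text
clock: 16.45
tcp_pos: [0.4956, -0.102, 0.0805]
orientation: [3.141, -0.002, -0.0]
contact_force: [-0.5, -0.3, -0.3]
grip_width: 0.0003
gripper_force: 0.0
```

>>> step_arm(moves=[{"rx":0,"ry":0,"rz":0,"dx":0,"dy":0,"dz":1,"gripper":-1},{"rx":0,"ry":0,"rz":0,"dx":0,"dy":0,"dz":1,"gripper":-1},{"rx":0,"ry":0,"rz":0,"dx":0,"dy":0,"dz":1,"gripper":-1},{"rx":0,"ry":0,"rz":0,"dx":0,"dy":0,"dz":0,"gripper":-1}])

```text
clock: 16.95
tcp_pos: [0.496, -0.1011, 0.0778]
orientation: [3.141, 0.001, 0.001]
contact_force: [-1.1, 0.6, 4.1]
grip_width: -0.0001
gripper_force: 2.3
```

>>> step_arm(moves=[{"rx":0,"ry":0,"rz":0,"dx":0,"dy":0,"dz":1.5,"gripper":-1},{"rx":0,"ry":0,"rz":0,"dx":0,"dy":0,"dz":1.5,"gripper":-1},{"rx":0,"ry":0,"rz":0,"dx":0,"dy":0,"dz":0,"gripper":-1}])

```text
clock: 17.32
tcp_pos: [0.4962, -0.1005, 0.0748]
orientation: [-3.141, -0.002, -0.002]
contact_force: [-0.1, 1.0, 4.0]
grip_width: 0.0003
gripper_force: 2.3
```

>>> step_arm(moves=[{"rx":0,"ry":0,"rz":0,"dx":0,"dy":0,"dz":-18,"gripper":-1},{"rx":0,"ry":0,"rz":0,"dx":0,"dy":42,"dz":0,"gripper":-1},{"rx":0,"ry":0,"rz":0,"dx":0,"dy":43,"dz":0,"gripper":-1},{"rx":0,"ry":0,"rz":0,"dx":0,"dy":42,"dz":0,"gripper":-1},{"rx":0,"ry":0,"rz":0,"dx":0,"dy":0,"dz":12,"gripper":-1},{"rx":0,"ry":0,"rz":0,"dx":0,"dy":0,"dz":2,"gripper":-1},{"rx":0,"ry":0,"rz":0,"dx":0,"dy":0,"dz":2,"gripper":-1},{"rx":0,"ry":0,"rz":0,"dx":0,"dy":0,"dz":1.5,"gripper":-1},{"rx":0,"ry":0,"rz":0,"dx":0,"dy":0,"dz":1.5,"gripper":-1},{"rx":0,"ry":0,"rz":0,"dx":0,"dy":0,"dz":0,"gripper":-1}])

```text
clock: 18.58
tcp_pos: [0.4961, -0.2285, 0.0745]
orientation: [3.139, 0.002, 0.001]
contact_force: [-1.6, -5.4, 8.8]
grip_width: 0.0
gripper_force: 4.1
```

Run:
```python
from h import *
s=r.grab_frame("side"); t=r.grab_frame("top")
G={"side":grad(s),"top":grad(t)}
print(fit6(G,COL,(.495,-.165,.047,0,0)))
for k in G: print(k,fit({k:G[k]},COL,(.496,-.1645),.046))
```

```text
(array([ 0.4956, -0.1653,  0.0495,  0.0201, -0.0345]), 687)
side (array([ 0.4945, -0.1643]), 313)
top (array([ 0.4929, -0.1657]), 368)
```

>>> step_arm(moves=[{"rx":0,"ry":0,"rz":0,"dx":0,"dy":0,"dz":-18,"gripper":-1},{"rx":0,"ry":0,"rz":0,"dx":31,"dy":-32,"dz":0,"gripper":-1},{"rx":0,"ry":0,"rz":0,"dx":31,"dy":-32,"dz":0,"gripper":-1},{"rx":0,"ry":0,"rz":0,"dx":0,"dy":0,"dz":10,"gripper":-1},{"rx":0,"ry":0,"rz":0,"dx":0,"dy":0,"dz":2,"gripper":-1},{"rx":0,"ry":0,"rz":0,"dx":0,"dy":0,"dz":0,"gripper":-1}])

```text
clock: 19.42
tcp_pos: [0.5566, -0.1646, 0.0794]
orientation: [3.141, -0.001, -0.002]
contact_force: [0.7, 0.5, 0.4]
grip_width: 0.0001
gripper_force: 0.0
```

>>> step_arm(moves=[{"rx":0,"ry":0,"rz":0,"dx":0,"dy":0,"dz":1.5,"gripper":-1},{"rx":0,"ry":0,"rz":0,"dx":0,"dy":0,"dz":1.5,"gripper":-1},{"rx":0,"ry":0,"rz":0,"dx":0,"dy":0,"dz":0,"gripper":-1}])

```text
clock: 19.8
tcp_pos: [0.5576, -0.1646, 0.0773]
orientation: [3.141, -0.0, 0.0]
contact_force: [-1.4, -0.7, 5.2]
grip_width: 0.0001
gripper_force: 2.8
```

>>> step_arm(moves=[{"rx":0,"ry":0,"rz":0,"dx":0,"dy":0,"dz":1.5,"gripper":-1},{"rx":0,"ry":0,"rz":0,"dx":0,"dy":0,"dz":1.5,"gripper":-1},{"rx":0,"ry":0,"rz":0,"dx":0,"dy":0,"dz":1,"gripper":-1},{"rx":0,"ry":0,"rz":0,"dx":0,"dy":0,"dz":0,"gripper":-1}])

```text
clock: 20.3
tcp_pos: [0.5585, -0.1648, 0.0738]
orientation: [3.141, -0.0, 0.003]
contact_force: [-0.8, 0.2, 3.0]
grip_width: 0.0001
gripper_force: 1.9
```

>>> step_arm(moves=[{"rx":0,"ry":0,"rz":0,"dx":0,"dy":0,"dz":-18,"gripper":-1},{"rx":0,"ry":0,"rz":0,"dx":-42,"dy":0,"dz":0,"gripper":-1},{"rx":0,"ry":0,"rz":0,"dx":-42,"dy":0,"dz":0,"gripper":-1},{"rx":0,"ry":0,"rz":0,"dx":-42,"dy":0,"dz":0,"gripper":-1},{"rx":0,"ry":0,"rz":0,"dx":0,"dy":0,"dz":11,"gripper":-1},{"rx":0,"ry":0,"rz":0,"dx":0,"dy":0,"dz":2,"gripper":-1},{"rx":0,"ry":0,"rz":0,"dx":0,"dy":0,"dz":2,"gripper":-1},{"rx":0,"ry":0,"rz":0,"dx":0,"dy":0,"dz":0,"gripper":-1}])

```text
clock: 21.3
tcp_pos: [0.4327, -0.1638, 0.0755]
orientation: [-3.141, -0.002, -0.001]
contact_force: [-0.3, -0.8, -0.8]
grip_width: -0.0
gripper_force: 0.0
```

>>> step_arm(moves=[{"rx":0,"ry":0,"rz":0,"dx":0,"dy":0,"dz":1.5,"gripper":-1},{"rx":0,"ry":0,"rz":0,"dx":0,"dy":0,"dz":1.5,"gripper":-1},{"rx":0,"ry":0,"rz":0,"dx":0,"dy":0,"dz":0,"gripper":-1}])

```text
clock: 21.68
tcp_pos: [0.4319, -0.164, 0.0725]
orientation: [3.142, 0.001, 0.0]
contact_force: [1.0, -0.4, 1.6]
grip_width: 0.0001
gripper_force: 0.5
```

>>> step_arm(moves=[{"rx":0,"ry":0,"rz":0,"dx":0,"dy":0,"dz":1.5,"gripper":-1},{"rx":0,"ry":0,"rz":0,"dx":0,"dy":0,"dz":1,"gripper":-1},{"rx":0,"ry":0,"rz":0,"dx":0,"dy":0,"dz":0,"gripper":-1},{"rx":0,"ry":0,"rz":0,"dx":0,"dy":0,"dz":-18,"gripper":-1},{"rx":0,"ry":0,"rz":0,"dx":31,"dy":-31,"dz":0,"gripper":-1},{"rx":0,"ry":0,"rz":0,"dx":31,"dy":-32,"dz":0,"gripper":-1},{"rx":0,"ry":0,"rz":0,"dx":1,"dy":0,"dz":12,"gripper":-1},{"rx":0,"ry":0,"rz":0,"dx":0,"dy":0,"dz":2,"gripper":-1},{"rx":0,"ry":0,"rz":0,"dx":0,"dy":0,"dz":2,"gripper":-1},{"rx":0,"ry":0,"rz":0,"dx":0,"dy":0,"dz":2,"gripper":-1},{"rx":0,"ry":0,"rz":0,"dx":0,"dy":0,"dz":0,"gripper":-1}])

```text
clock: 23.05
tcp_pos: [0.4936, -0.1011, 0.0704]
orientation: [-3.141, 0.001, 0.002]
contact_force: [-3.1, 2.2, 5.1]
grip_width: 0.0001
gripper_force: 2.7
```

>>> step_arm(moves=[{"rx":0,"ry":0,"rz":0,"dx":0,"dy":0,"dz":-18,"gripper":-1},{"rx":0,"ry":0,"rz":0,"dx":0,"dy":42,"dz":0,"gripper":-1},{"rx":0,"ry":0,"rz":0,"dx":0,"dy":43,"dz":0,"gripper":-1},{"rx":0,"ry":0,"rz":0,"dx":1,"dy":42,"dz":0,"gripper":-1},{"rx":0,"ry":0,"rz":0,"dx":0,"dy":0,"dz":11,"gripper":-1},{"rx":0,"ry":0,"rz":0,"dx":0,"dy":0,"dz":2,"gripper":-1},{"rx":0,"ry":0,"rz":0,"dx":0,"dy":0,"dz":2,"gripper":-1},{"rx":0,"ry":0,"rz":0,"dx":0,"dy":0,"dz":2,"gripper":-1},{"rx":0,"ry":0,"rz":0,"dx":0,"dy":0,"dz":1,"gripper":-1},{"rx":0,"ry":0,"rz":0,"dx":0,"dy":0,"dz":1,"gripper":-1},{"rx":0,"ry":0,"rz":0,"dx":0,"dy":0,"dz":0,"gripper":-1}])

```text
clock: 24.42
tcp_pos: [0.4961, -0.2274, 0.07]
orientation: [3.141, 0.003, 0.001]
contact_force: [-3.0, 0.4, 8.0]
grip_width: -0.0002
gripper_force: 3.9
```

Now the far side, then the near side.

>>> step_arm(moves=[{"rx":0,"ry":0,"rz":0,"dx":0,"dy":0,"dz":-18,"gripper":-1},{"rx":0,"ry":0,"rz":0,"dx":31,"dy":-32,"dz":0,"gripper":-1},{"rx":0,"ry":0,"rz":0,"dx":32,"dy":-31,"dz":0,"gripper":-1},{"rx":0,"ry":0,"rz":0,"dx":0,"dy":0,"dz":10,"gripper":-1},{"rx":0,"ry":0,"rz":0,"dx":0,"dy":0,"dz":2,"gripper":-1},{"rx":0,"ry":0,"rz":0,"dx":0,"dy":0,"dz":2,"gripper":-1},{"rx":0,"ry":0,"rz":0,"dx":0,"dy":0,"dz":2,"gripper":-1},{"rx":0,"ry":0,"rz":0,"dx":0,"dy":0,"dz":2,"gripper":-1},{"rx":0,"ry":0,"rz":0,"dx":0,"dy":0,"dz":0,"gripper":-1}])

```text
clock: 25.55
tcp_pos: [0.5587, -0.166, 0.0699]
orientation: [3.141, -0.001, 0.001]
contact_force: [-1.4, -0.2, 6.3]
grip_width: -0.0001
gripper_force: 3.1
```

>>> step_arm(moves=[{"rx":0,"ry":0,"rz":0,"dx":0,"dy":0,"dz":-18,"gripper":-1},{"rx":0,"ry":0,"rz":0,"dx":-42,"dy":0,"dz":0,"gripper":-1},{"rx":0,"ry":0,"rz":0,"dx":-42,"dy":0,"dz":0,"gripper":-1},{"rx":0,"ry":0,"rz":0,"dx":-42,"dy":0,"dz":0,"gripper":-1},{"rx":0,"ry":0,"rz":0,"dx":0,"dy":0,"dz":11,"gripper":-1},{"rx":0,"ry":0,"rz":0,"dx":0,"dy":0,"dz":2,"gripper":-1},{"rx":0,"ry":0,"rz":0,"dx":0,"dy":0,"dz":2,"gripper":-1},{"rx":0,"ry":0,"rz":0,"dx":0,"dy":0,"dz":2,"gripper":-1},{"rx":0,"ry":0,"rz":0,"dx":0,"dy":0,"dz":1,"gripper":-1},{"rx":0,"ry":0,"rz":0,"dx":0,"dy":0,"dz":0,"gripper":-1}])

```text
clock: 26.8
tcp_pos: [0.4334, -0.1648, 0.0693]
orientation: [3.142, 0.002, 0.001]
contact_force: [0.5, -0.3, 3.0]
grip_width: -0.0003
gripper_force: 1.5
```

>>> step_arm(moves=[{"rx":0,"ry":0,"rz":0,"dx":0,"dy":0,"dz":1,"gripper":-1},{"rx":0,"ry":0,"rz":0,"dx":0,"dy":0,"dz":1,"gripper":-1},{"rx":0,"ry":0,"rz":0,"dx":0,"dy":0,"dz":0,"gripper":-1}])

```text
clock: 27.18
tcp_pos: [0.4329, -0.165, 0.0675]
orientation: [3.141, 0.001, 0.0]
contact_force: [-2.2, 1.0, 8.4]
grip_width: -0.0
gripper_force: 3.9
```

>>> step_arm(moves=[{"rx":0,"ry":0,"rz":0,"dx":0,"dy":0,"dz":-18,"gripper":-1},{"rx":0,"ry":0,"rz":0,"dx":42,"dy":0,"dz":0,"gripper":-1},{"rx":0,"ry":0,"rz":0,"dx":42,"dy":0,"dz":0,"gripper":-1},{"rx":0,"ry":0,"rz":0,"dx":42,"dy":0,"dz":0,"gripper":-1},{"rx":0,"ry":0,"rz":0,"dx":0,"dy":0,"dz":12,"gripper":-1},{"rx":0,"ry":0,"rz":0,"dx":0,"dy":0,"dz":2,"gripper":-1},{"rx":0,"ry":0,"rz":0,"dx":0,"dy":0,"dz":2,"gripper":-1},{"rx":0,"ry":0,"rz":0,"dx":0,"dy":0,"dz":1,"gripper":-1},{"rx":0,"ry":0,"rz":0,"dx":0,"dy":0,"dz":1,"gripper":-1},{"rx":0,"ry":0,"rz":0,"dx":0,"dy":0,"dz":0,"gripper":-1}])

```text
clock: 28.42
tcp_pos: [0.5586, -0.1646, 0.0684]
orientation: [3.142, 0.001, 0.002]
contact_force: [0.3, 2.4, 9.0]
grip_width: -0.0003
gripper_force: 4.1
```

Far a bit more, then left and right by the same amount.

>>> step_arm(moves=[{"rx":0,"ry":0,"rz":0,"dx":0,"dy":0,"dz":1,"gripper":-1},{"rx":0,"ry":0,"rz":0,"dx":0,"dy":0,"dz":0,"gripper":-1},{"rx":0,"ry":0,"rz":0,"dx":0,"dy":0,"dz":-18,"gripper":-1},{"rx":0,"ry":0,"rz":0,"dx":-31,"dy":-32,"dz":0,"gripper":-1},{"rx":0,"ry":0,"rz":0,"dx":-32,"dy":-31,"dz":0,"gripper":-1},{"rx":0,"ry":0,"rz":0,"dx":0,"dy":0,"dz":12,"gripper":-1},{"rx":0,"ry":0,"rz":0,"dx":0,"dy":0,"dz":2,"gripper":-1},{"rx":0,"ry":0,"rz":0,"dx":0,"dy":0,"dz":2,"gripper":-1},{"rx":0,"ry":0,"rz":0,"dx":0,"dy":0,"dz":1,"gripper":-1},{"rx":0,"ry":0,"rz":0,"dx":0,"dy":0,"dz":1,"gripper":-1},{"rx":0,"ry":0,"rz":0,"dx":0,"dy":0,"dz":0,"gripper":-1}])

```text
clock: 29.8
tcp_pos: [0.4964, -0.1027, 0.0671]
orientation: [3.141, -0.001, 0.001]
contact_force: [-3.1, -0.6, 12.3]
grip_width: -0.0
gripper_force: 5.9
```

>>> step_arm(moves=[{"rx":0,"ry":0,"rz":0,"dx":0,"dy":0,"dz":-18,"gripper":-1},{"rx":0,"ry":0,"rz":0,"dx":0,"dy":42,"dz":0,"gripper":-1},{"rx":0,"ry":0,"rz":0,"dx":0,"dy":43,"dz":0,"gripper":-1},{"rx":0,"ry":0,"rz":0,"dx":0,"dy":42,"dz":0,"gripper":-1},{"rx":0,"ry":0,"rz":0,"dx":0,"dy":0,"dz":12,"gripper":-1},{"rx":0,"ry":0,"rz":0,"dx":0,"dy":0,"dz":2,"gripper":-1},{"rx":0,"ry":0,"rz":0,"dx":0,"dy":0,"dz":2,"gripper":-1},{"rx":0,"ry":0,"rz":0,"dx":0,"dy":0,"dz":1,"gripper":-1},{"rx":0,"ry":0,"rz":0,"dx":0,"dy":0,"dz":1,"gripper":-1},{"rx":0,"ry":0,"rz":0,"dx":0,"dy":0,"dz":0,"gripper":-1}])

```text
clock: 31.05
tcp_pos: [0.4962, -0.2278, 0.0671]
orientation: [3.142, 0.004, 0.0]
contact_force: [-3.4, 1.5, 9.9]
grip_width: 0.0
gripper_force: 4.5
```

>>> step_arm(moves=[{"rx":0,"ry":0,"rz":0,"dx":0,"dy":0,"dz":1,"gripper":-1},{"rx":0,"ry":0,"rz":0,"dx":0,"dy":0,"dz":0,"gripper":-1}])

```text
clock: 31.3
tcp_pos: [0.4962, -0.2278, 0.067]
orientation: [3.141, 0.004, 0.0]
contact_force: [-5.8, 2.4, 17.4]
grip_width: 0.0
gripper_force: 9.1
```

>>> step_arm(moves=[{"rx":0,"ry":0,"rz":0,"dx":0,"dy":0,"dz":-18,"gripper":-1},{"rx":0,"ry":0,"rz":0,"dx":31,"dy":-32,"dz":0,"gripper":-1},{"rx":0,"ry":0,"rz":0,"dx":32,"dy":-31,"dz":0,"gripper":-1},{"rx":0,"ry":0,"rz":0,"dx":0,"dy":0,"dz":12,"gripper":-1},{"rx":0,"ry":0,"rz":0,"dx":0,"dy":0,"dz":2,"gripper":-1},{"rx":0,"ry":0,"rz":0,"dx":0,"dy":0,"dz":2,"gripper":-1},{"rx":0,"ry":0,"rz":0,"dx":0,"dy":0,"dz":1,"gripper":-1},{"rx":0,"ry":0,"rz":0,"dx":0,"dy":0,"dz":1,"gripper":-1},{"rx":0,"ry":0,"rz":0,"dx":0,"dy":0,"dz":0,"gripper":-1}])

```text
clock: 32.42
tcp_pos: [0.5578, -0.167, 0.067]
orientation: [3.141, -0.002, -0.001]
contact_force: [-6.8, 0.9, 17.4]
grip_width: -0.0001
gripper_force: 8.5
```

>>> step_arm(moves=[{"rx":0,"ry":0,"rz":0,"dx":0,"dy":0,"dz":-18,"gripper":-1},{"rx":0,"ry":0,"rz":0,"dx":-42,"dy":0,"dz":0,"gripper":-1},{"rx":0,"ry":0,"rz":0,"dx":-42,"dy":0,"dz":0,"gripper":-1},{"rx":0,"ry":0,"rz":0,"dx":-42,"dy":0,"dz":0,"gripper":-1},{"rx":0,"ry":0,"rz":0,"dx":0,"dy":0,"dz":12,"gripper":-1},{"rx":0,"ry":0,"rz":0,"dx":0,"dy":0,"dz":2,"gripper":-1},{"rx":0,"ry":0,"rz":0,"dx":0,"dy":0,"dz":2,"gripper":-1},{"rx":0,"ry":0,"rz":0,"dx":0,"dy":0,"dz":1,"gripper":-1},{"rx":0,"ry":0,"rz":0,"dx":0,"dy":0,"dz":1,"gripper":-1},{"rx":0,"ry":0,"rz":0,"dx":0,"dy":0,"dz":0,"gripper":-1}])

```text
clock: 33.67
tcp_pos: [0.4342, -0.1661, 0.0669]
orientation: [3.141, 0.002, 0.002]
contact_force: [-6.5, 1.8, 23.9]
grip_width: 0.0003
gripper_force: 11.9
```

Every side stops at 0.067, so the collar is home. Now the left push.

>>> step_arm(moves=[{"rx":0,"ry":0,"rz":0,"dx":0,"dy":0,"dz":-18,"gripper":-1},{"rx":0,"ry":0,"rz":0,"dx":31,"dy":-32,"dz":0,"gripper":-1},{"rx":0,"ry":0,"rz":0,"dx":31,"dy":-32,"dz":0,"gripper":-1},{"rx":0,"ry":0,"rz":0,"dx":0,"dy":0,"dz":12,"gripper":-1},{"rx":0,"ry":0,"rz":0,"dx":0,"dy":0,"dz":3,"gripper":-1},{"rx":0,"ry":0,"rz":0,"dx":0,"dy":0,"dz":2,"gripper":-1},{"rx":0,"ry":0,"rz":0,"dx":0,"dy":0,"dz":0.7,"gripper":-1},{"rx":0,"ry":0,"rz":0,"dx":0,"dy":0,"dz":0,"gripper":-1},{"rx":0,"ry":0,"rz":0,"dx":0,"dy":0,"dz":0,"gripper":-1}])

```text
clock: 34.8
tcp_pos: [0.4943, -0.1018, 0.067]
orientation: [-3.141, 0.0, 0.0]
contact_force: [-6.4, 4.0, 21.0]
grip_width: -0.0003
gripper_force: 10.4
```

>>> step_arm(moves=[{"rx":0,"ry":0,"rz":0,"dx":0,"dy":0,"dz":0,"gripper":-1},{"rx":0,"ry":0,"rz":0,"dx":0,"dy":0,"dz":0,"gripper":-1},{"rx":0,"ry":0,"rz":0,"dx":0,"dy":0,"dz":0,"gripper":-1},{"rx":0,"ry":0,"rz":0,"dx":0,"dy":0,"dz":0,"gripper":-1},{"rx":0,"ry":0,"rz":0,"dx":0,"dy":0,"dz":0,"gripper":-1}])

```text
clock: 35.42
tcp_pos: [0.4943, -0.1018, 0.067]
orientation: [-3.141, 0.0, 0.0]
contact_force: [-6.9, 4.4, 20.4]
grip_width: 0.0002
gripper_force: 10.4
```

>>> step_arm(moves=[{"rx":0,"ry":0,"rz":0,"dx":0,"dy":0,"dz":-18,"gripper":-1},{"rx":0,"ry":0,"rz":0,"dx":0,"dy":42,"dz":0,"gripper":-1},{"rx":0,"ry":0,"rz":0,"dx":1,"dy":43,"dz":0,"gripper":-1},{"rx":0,"ry":0,"rz":0,"dx":0,"dy":42,"dz":0,"gripper":-1},{"rx":0,"ry":0,"rz":0,"dx":0,"dy":0,"dz":12,"gripper":-1},{"rx":0,"ry":0,"rz":0,"dx":0,"dy":0,"dz":3,"gripper":-1},{"rx":0,"ry":0,"rz":0,"dx":0,"dy":0,"dz":2,"gripper":-1},{"rx":0,"ry":0,"rz":0,"dx":0,"dy":0,"dz":1,"gripper":-1},{"rx":0,"ry":0,"rz":0,"dx":0,"dy":0,"dz":0,"gripper":-1},{"rx":0,"ry":0,"rz":0,"dx":0,"dy":0,"dz":0,"gripper":-1}])

```text
clock: 36.67
tcp_pos: [0.4945, -0.2289, 0.067]
orientation: [3.14, 0.002, -0.004]
contact_force: [-8.4, -0.9, 19.9]
grip_width: -0.0001
gripper_force: 9.8
```

>>> step_arm(moves=[{"rx":0,"ry":0,"rz":0,"dx":0,"dy":0,"dz":0,"gripper":-1},{"rx":0,"ry":0,"rz":0,"dx":0,"dy":0,"dz":0,"gripper":-1},{"rx":0,"ry":0,"rz":0,"dx":0,"dy":0,"dz":0,"gripper":-1},{"rx":0,"ry":0,"rz":0,"dx":0,"dy":0,"dz":0,"gripper":-1},{"rx":0,"ry":0,"rz":0,"dx":0,"dy":0,"dz":0,"gripper":-1}])

```text
clock: 37.3
tcp_pos: [0.4945, -0.2289, 0.067]
orientation: [3.14, 0.002, -0.004]
contact_force: [-8.5, -1.6, 18.8]
grip_width: 0.0
gripper_force: 9.8
```

>>> step_arm(moves=[{"rx":0,"ry":0,"rz":0,"dx":0,"dy":0,"dz":-20,"gripper":-1},{"rx":0,"ry":0,"rz":0,"dx":0,"dy":0,"dz":-50,"gripper":-1},{"rx":0,"ry":0,"rz":0,"dx":0,"dy":40,"dz":-40,"gripper":-1},{"rx":0,"ry":0,"rz":0,"dx":0,"dy":55,"dz":0,"gripper":-1},{"rx":0,"ry":0,"rz":0,"dx":0,"dy":55,"dz":0,"gripper":-1},{"rx":0,"ry":0,"rz":0,"dx":0,"dy":55,"dz":0,"gripper":-1},{"rx":0,"ry":0,"rz":0,"dx":0,"dy":0,"dz":0,"gripper":-1},{"rx":0,"ry":0,"rz":0,"dx":0,"dy":0,"dz":0,"gripper":-1}])

```text
clock: 38.3
tcp_pos: [0.4964, -0.432, 0.1749]
orientation: [-3.14, -0.004, 0.001]
contact_force: [-0.1, 0.2, 0.8]
grip_width: -0.0001
gripper_force: 0.0
```

Run:
```python
from h import *
s=r.grab_frame("side"); t=r.grab_frame("top")
G={"side":grad(s),"top":grad(t)}
print(fit6(G,COL,(.495,-.165,.039,0,0)))
cv2.imwrite("pics/s7.png",np.hstack([cv2.resize(s[200:460,110:400],None,fx=1.37,fy=1.37),cv2.resize(t[210:470,260:550],None,fx=1.37,fy=1.37)]))
```

```text
(array([ 0.4945, -0.1663,  0.0452, -0.016 , -0.0236]), 509)
```

View pics/s7.png

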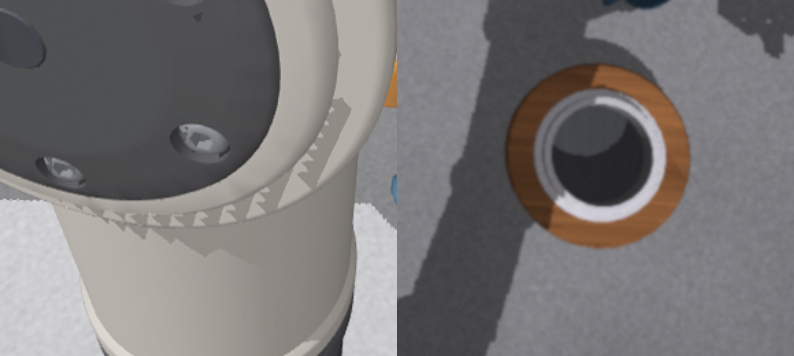

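In the top crop the collar sits centred at about (600,155), but the arm blocks the side view. I'll move it aside for one last check.

>>> step_arm(moves=[{"rx":0,"ry":0,"rz":0,"dx":0,"dy":-58,"dz":-30,"gripper":-1},{"rx":0,"ry":0,"rz":0,"dx":0,"dy":-60,"dz":0,"gripper":-1},{"rx":0,"ry":0,"rz":0,"dx":0,"dy":-60,"dz":0,"gripper":-1},{"rx":0,"ry":0,"rz":0,"dx":0,"dy":-60,"dz":0,"gripper":-1},{"rx":0,"ry":0,"rz":0,"dx":0,"dy":-60,"dz":0,"gripper":-1},{"rx":0,"ry":0,"rz":0,"dx":0,"dy":-60,"dz":0,"gripper":-1},{"rx":0,"ry":0,"rz":0,"dx":0,"dy":-60,"dz":0,"gripper":-1},{"rx":0,"ry":0,"rz":0,"dx":0,"dy":-60,"dz":0,"gripper":-1},{"rx":0,"ry":0,"rz":0,"dx":0,"dy":-60,"dz":0,"gripper":-1},{"rx":0,"ry":0,"rz":0,"dx":0,"dy":-60,"dz":0,"gripper":-1},{"rx":0,"ry":0,"rz":0,"dx":0,"dy":0,"dz":0,"gripper":-1},{"rx":0,"ry":0,"rz":0,"dx":0,"dy":0,"dz":0,"gripper":-1}])

```text
clock: 39.9
tcp_pos: [0.4946, 0.162, 0.204]
orientation: [3.141, 0.005, -0.0]
contact_force: [-0.4, -1.0, 0.2]
grip_width: -0.0001
gripper_force: 0.0
```

Run:
```python
from h import *
s=r.grab_frame("side"); t=r.grab_frame("top")
G={"side":grad(s),"top":grad(t)}
for z in(.038,.042): print(fit6(G,COL,(.495,-.165,z,0,0)))
cv2.imwrite("pics/s8.png",cv2.resize(s[270:460,150:360],None,fx=3,fy=3,interpolation=cv2.INTER_CUBIC))
```

```text
(array([ 0.4947, -0.1667,  0.0424,  0.0039,  0.0183]), 840)
(array([ 0.4947, -0.1667,  0.0424,  0.0039,  0.0183]), 840)
```

View pics/s8.png

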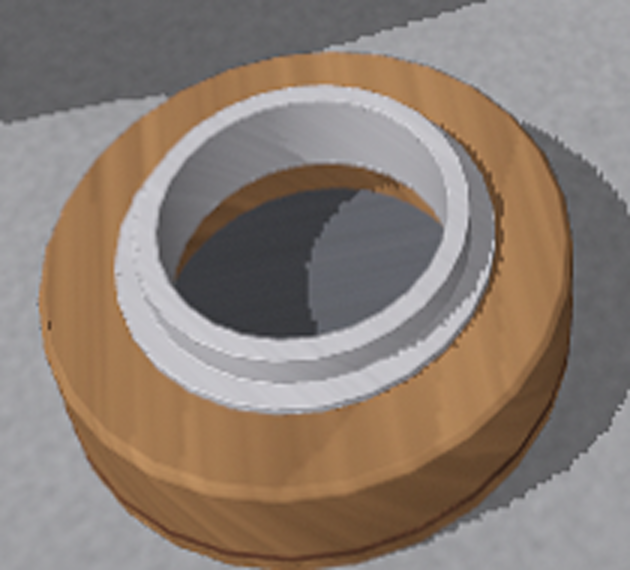

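The flange lies flat on the wood all round in this view, and all four touch heights agree at 0.067, which puts the origin 22 mm below the mouth. Handing in.

```bash
python3 -c "
from bench import r
print(r.hand_in())"
```

```text
the job is handed in; nothing more can be done
None
```

The collar is pressed home with its flange flat on the wood, the left and right pushes were held at about 20 N for over half a second each, the hand is clear, and the job is handed in (no verdict was returned).

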